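# Hold an edging strip flush with a spacer

### The job

On the glue-up jig, take the orange-topped spacer block, slip it upright right down into the gap between the dark edging strip and the stop block behind it at the one bay where the gap is wide enough (do not force it at the two narrow bays), and push with it until the strip lies flush along the panel's edge. The job finishes while holding: keep the spacer gripped and keep pressing the strip firmly against the panel, without ramming it and without letting go. Leave the tin, glue bottle and hammer where they are.

Things in the scene. Friction and masses are not known exactly. Their poses are not given: they have to be found in the camera images.
- jig: Glue-up jig fixed to the bench: white-faced base board 290 x 270 x 12 mm. Origin: centre of its underside. Its x points from the back rail (robot's side) across the stops and the strip to the panel: the direction to push. Its y runs along the strip, z up. The back rail lies at jig x -130 to -90 mm; rail, stops, strip and panel are each 30 mm high, so their tops are 42 mm above the bench.
- panel: Brown panel fixed on the jig, 100 (x) x 260 (y) x 30 mm, axes as the jig's; origin: centre of its underside.
- panel_edge (a point): Middle of the panel's edge that faces the stops, at the top of that edge (42 mm above the bench); x, y, z as the jig's. The strip must end flush against this vertical edge.
- strip_center (a point): Centre of the loose dark-wood edging strip, 24 (x) x 240 (y) x 30 (z) mm, about 0.12 kg, lying on the jig's base 4 to 9 mm short of the panel edge (a little askew). Its x is its thickness, towards the panel. It slides easily; once it meets the panel all is rigid, and the push builds up within a millimetre or two of further motion.
- spacer_center (a point): Centre (half-way up) of the loose wooden spacer block with an orange upper part: 20 (x, thickness) x 50 (y, width) x 90 (z, height) mm, about 0.07 kg, standing upright on the bench to the left of the jig. Grip it across its 20 mm thickness in the orange part, the upper 40 mm; gripped so at 70 mm above its foot the fingers stay clear above the jig. Either 20 mm way round will do.
- stop_short_face (a point): Middle of the front face of the SHORT stop block (46 mm long, 66 mm wide, 30 mm high), at the top of that face; x points to the strip, y along it. In front of it the gap is 40 mm when the strip is flush (about 29 to 38 mm at the start): the only bay wide enough for the spacer. The three stops stand side by side at 76 mm pitch along the jig's y, in an order that varies.
- stop_mid_face (a point): The same point of the 69 mm long stop block: the gap in front of it is at most 17 mm, too narrow.
- stop_long_face (a point): The same point of the 72 mm long stop block: the gap in front of it is at most 14 mm, too narrow.
- tin_center (a point): Centre of a tin with a blue label, 68 mm across, 60 mm high, standing on the bench; leave alone.
- glue_center (a point): Centre of a glue bottle with a yellow label and red cap, 54 mm across, 100 mm high, standing beyond the spacer and tin; leave alone.
- hammer_grip (a point): Point on the handle of a hammer lying on the bench to the right of the jig; leave alone.
Things that resemble listed ones, but are neither listed nor needed, are in the scene too. What is shaped like the part that bears spacer_center but purple or turquoise is not meant.

How it is judged:
By the outcome, as a careful person would: the job done as asked, in the order asked, and still so for the second after the job is handed in, while the arm keeps its last pose, push and grip.
It also fails if it takes over 45 s, if anything falls off the work surface, if the arm or the gripper's body presses on something with over 40 N, if the wrist force passes 120 N, or if a joint passes its speed limit or range.

### The arm

A 6-joint arm with a two-finger parallel gripper is mounted at the origin on the work surface. World frame = base frame: x ahead of the robot, y to its left, z up, the work surface at z = 0. Lengths are in m, angles in rad, forces in N, time in s.
With the tool pointing down it reaches from about 0.3 to 0.875 m from the base axis. Payload 6.4 kg.
Tool frame: the origin (TCP) lies between the finger pads; the fingertips stand 8 mm ahead of it and the grasp point (between the pads) lies 11 mm behind it; z points along the fingers, y is the direction in which the jaws open and shut (so a half turn about z gives the same grasp; the last joint's range is limited). The gripper opens to 85 mm and grips with 20 to 120 N. Pads are 22 mm wide; open, the fingers measure 114 mm over their backs; the gripper's body (76 mm by 85 mm) begins 54 mm behind the grasp point. The pads swing forward as they close: fully open they stand 13 mm farther back than shut.
Start: joints at [-1.367, 0.181, 1.607, -0, 1.354, -0.206], TCP at [0.229, -0.527, 0.239] pointing down, gripper open.
Joint ranges: [-2.99, 2.99], [-0.89, 2.07], [0.3, 2.58], [-1.14, 4.28], [0, 2.63], [-3.12, 3.12]. Speed limits (rad/s): [2.57, 2.57, 3.01, 3.14, 3.14, 3.14].

### API

Orientations are given as a unit quaternion [w, x, y, z].
In Python, from bench import monitor, viewer, workorder, spotter gives the robot as it stands. The module is installed in compiled form; this text tells all that it offers.
- The arm moves only by the tool move_arm, never from a script. Its argument "motion" is a list of rows, each a list of 3 entries, a list of its own where there are three numbers: the shift along the tool's x, y, z in units of 60 mm (1.0 is 60 mm), then the turn, a rotation vector about the tool's x, y, z in units of 8 degrees (1.0 is 8 degrees), then the opening in per cent of the stroke, from 0 (shut) to 100 (fully open). In form: [[[dx, dy, dz], [rx, ry, rz], grip], ...]. A call has 1 to 10 rows; each row is the pose to reach, as a shift and turn from the pose commanded when the call began, along the tool's axes at that moment; what a row does not reach only later rows make up. A row lasts 1/8 s, in which the tool goes at most 62.5 mm and 10.7 degrees, less where a joint would pass 70% of its speed; a pose out of reach is approached as far as the arm can. A call with a gripper value outside its range is refused whole. The fingers move at their own pace and stop on an object; the grip force is fixed at half the most. Time passes only in rows, so rows that repeat a pose let the fingers close. It gives the time, the measured TCP pose, the force and the opening at its end, in the units of the state.
- monitor.get_obs(): the state, without advancing time (a new reading comes with each control period).
- viewer.camera(name): name is "scene" or "top" or "wrist"; returns the picture (384x512x3 uint8, blue, green, red); there is no depth.
- viewer.calibration(name): a dict with "fovy" (degrees; the focal length in pixels is half the picture's height over the tangent of half this angle, whatever the lens; pixels are square), "cx", "cy" (the principal point, pixels), "extrinsics" (4x4, takes a point from camera to world coordinates). Camera axes: x right, y down, z forward; pixel columns grow to the right and rows downward; lengths in m; the calibration is good to about 2 mm. A picture is of the moment at which its call begins: read the wrist's pose just before it. calibration takes no time and is no camera call; for the wrist camera it gives the pose at the moment of the call.
- workorder.hand_in(): hands the job in, once; it reports no verdict.
Trained networks look in the newest picture that a camera, given by its name, has taken for a name from the list of things; names that differ only in an ending like _2 or _b are one class to them, and where a whole thing is asked for, a point or a joint stands for the part that bears it (a point fixed in the world has none). Each returns a list of dicts, best first, with "score" (0 to 1); they miss things now and then, are a little off and sometimes report something else, mostly with a low value. They report only what shows in the picture. A call takes as long as a camera call. They do not tell look-alikes from the thing itself.
- spotter.search_frame(camera, name): "centre" ([column, row] as shares, 0 to 1, of the picture: columns of its width, rows of its height, amid what is visible of it).
- spotter.outline_of(camera, name): "region" (384x512 bool, what is visible of it) and "centre" ([column, row] as shares, 0 to 1, of the picture: columns of its width, rows of its height, amid what is visible of it).
The state is a dict: "time_s": time; "q": joint angles; "dq": joint speeds; "joint_efforts": joint torques, N m; "eef_pos": TCP position; "eef_rot": TCP orientation; "wrist_force": force on the tool from outside, world axes, zero at the start; "torque": the same for the moment, N m; "opening": opening from 0.0 (shut) to 1.0 (fully open).
Only numpy, scipy, OpenCV 4.12 (cv2) and the standard library are available. Lean on these libraries where they do the work, as an engineer would, in place of code of your own. Each camera call takes 0.05 s, during which the arm holds its last target. There are 200 camera calls.

## Working session

There is one attempt and no reset: what is moved stays moved. The work goes in short steps, Python scripts to look and compute and a tool call to move; the robot and the scene stay as the last step left them, time stands still between calls to the robot, and variables do not carry over. Pictures are saved under pics/ and viewed, about 8 in all and at most 12, crops included, and the job is handed in when it is done.

Besides the shell and the picture viewer there is one more tool, called after "Emit:" by a JSON object that holds its "fn" and its "kwargs", one argument or row to a line. move_arm: Moves the arm, as the interface text tells. Its arguments: {"type":"object","properties":{"motion":{"type":"array","items":{"type":"array"}}},"required":["motion"]}

```bash
mkdir -p pics; cat > h.py <<'E'
import numpy as np, cv2
from bench import monitor, viewer, workorder, spotter
def cal(n):
    c=viewer.calibration(n); f=192/np.tan(np.radians(c["fovy"])/2); return f,c["cx"],c["cy"],np.array(c["extrinsics"])
def ray(n,u,v,z):
    f,cx,cy,E=cal(n); d=E[:3,:3]@np.array([(u-cx)/f,(v-cy)/f,1]); o=E[:3,3]; return o+d*(z-o[2])/d[2]
def proj(n,p):
    f,cx,cy,E=cal(n); q=E[:3,:3].T@(np.array(p)-E[:3,3]); return np.array([cx+f*q[0]/q[2],cy+f*q[1]/q[2]])
E
python3 - <<'E'
from h import *
for n in ("top","scene"):
    im=viewer.camera(n); cv2.imwrite(f"pics/{n}0.png",im)
    print(n,[np.round(x,3).tolist() for x in cal(n)])
    for t,z in dict(jig=.012,panel=.042,panel_edge=.042,strip_center=.042,spacer_center=.09,stop_short_face=.042,stop_mid_face=.042,stop_long_face=.042,tin_center=.06,glue_center=.1,hammer_grip=.02).items():
        for d in spotter.search_frame(n,t)[:3]:
            c=np.array(d["centre"])*[512,384]; print(t,round(d["score"],2),c.round(1),ray(n,*c,z).round(3))
o=monitor.get_obs(); print(o)
E
```

```text
top [429.388, 259.119, 187.364, [[-0.021, -0.993, 0.118, 0.413], [-1.0, 0.02, -0.012, -0.025], [0.009, -0.118, -0.993, 1.366], [0.0, 0.0, 0.0, 1.0]]]
jig 0.62 [260.7 187.2] [ 0.574 -0.046  0.012]
panel_edge 0.83 [255.2 173.5] [ 0.614 -0.029  0.042]
strip_center 0.84 [265.1 196.9] [ 0.54  -0.058  0.042]
spacer_center 0.66 [188.2 202.5] [0.524 0.172 0.09 ]
spacer_center 0.63 [143.1 215.7] [0.487 0.306 0.09 ]
spacer_center 0.46 [132.4 249.1] [0.39  0.336 0.09 ]
stop_short_face 0.72 [266.7 217. ] [ 0.478 -0.062  0.042]
stop_mid_face 0.73 [243.3 222.4] [0.463 0.011 0.042]
stop_long_face 0.73 [291.3 206.6] [ 0.509 -0.139  0.042]
tin_center 0.95 [159.5 180.1] [0.597 0.264 0.06 ]
glue_center 0.8 [120.5 148.2] [0.69  0.373 0.1  ]
glue_center 0.7 [292.9 206.8] [ 0.504 -0.138  0.1  ]
hammer_grip 0.7 [397.6 213.3] [ 0.482 -0.474  0.02 ]
scene [358.734, 254.515, 193.409, [[-0.69, 0.564, -0.454, 1.065], [0.724, 0.551, -0.416, 0.478], [0.016, -0.616, -0.788, 0.985], [0.0, 0.0, 0.0, 1.0]]]
panel 0.61 [232.6 212.4] [ 0.627 -0.016  0.042]
panel_edge 0.6 [232.9 210.9] [ 0.622 -0.02   0.042]
strip_cente
[... 683 characters left out ...]
2 ]
{'time_s': 1.2, 'q': array([-1.36727522e+00,  1.80779919e-01,  1.60698731e+00, -1.53730657e-05,
        1.35382915e+00, -2.06286522e-01]), 'dq': array([-9.29177671e-04, -8.20230509e-04, -1.33862554e-03, -5.15317706e-05,
        4.67464475e-04, -9.86139445e-05]), 'joint_efforts': array([ 1.04791721e-03, -4.44843721e+01, -3.51682091e+01, -2.64829723e-04,
        6.74371149e-04, -7.99066993e-05]), 'eef_pos': array([ 0.22912018, -0.52739238,  0.2393059 ]), 'eef_rot': array([-1.87295649e-06,  9.79080223e-01,  2.03474609e-01, -7.50373500e-06]), 'wrist_force': array([ 0.49359189, -0.56841867,  0.1740149 ]), 'torque': array([ 0.03220504, -0.05152672,  0.02103724]), 'opening': 1.0024877075571954}
```

```bash
python3 -c "
import cv2
a=cv2.imread('pics/top0.png')[110:290,90:350];cv2.imwrite('pics/topc.png',cv2.resize(a,None,fx=3,fy=3,interpolation=2))
b=cv2.imread('pics/scene0.png')[120:330,150:420];cv2.imwrite('pics/scenec.png',cv2.resize(b,None,fx=2.8,fy=2.8,interpolation=2))"
```

```text
(no output)
```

View pics/topc.png

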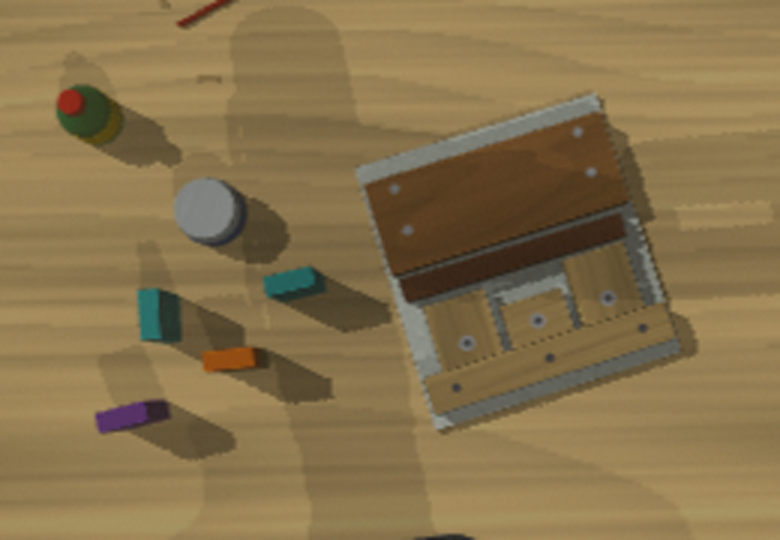

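View pics/scenec.png

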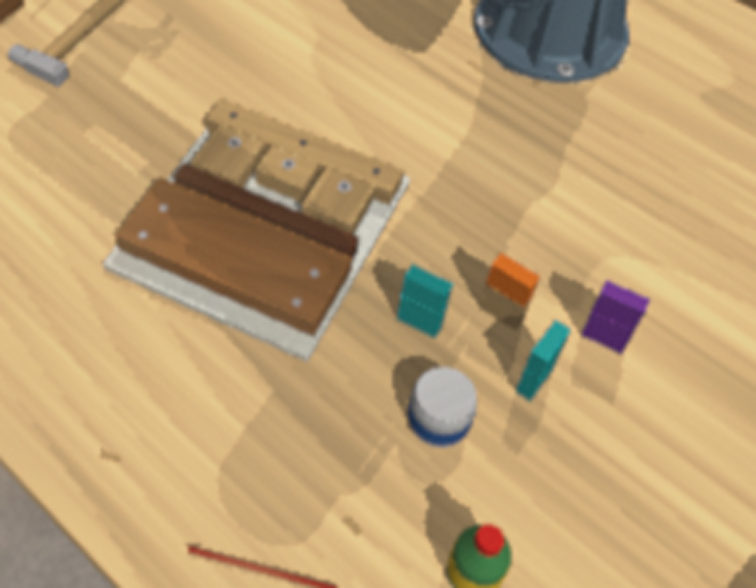

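The orange spacer is in the top crop at (230,358), which is full-image pixel (167,229). The middle stop, at crop (537,315), is the short one, with the wide white gap in front of it. The purple and turquoise blocks are decoys. Next I measure poses.

```bash
cat >> h.py <<'E'
def orange(im):
    h=cv2.cvtColor(im,cv2.COLOR_BGR2HSV); return cv2.inRange(h,(6,190,100),(16,255,255))
def blob(m):
    n,l,s,c=cv2.connectedComponentsWithStats(m); i=1+np.argmax(s[1:,4]); return (l==i)
def rect(n,m,z):
    v,u=np.nonzero(m); P=np.array([ray(n,a,b,z)[:2] for a,b in zip(u,v)]); r=cv2.minAreaRect((P*1000).astype(np.float32)); return r,cv2.boxPoints(r)
def toolmove(p,yaw=None):
    # shift in tool axes (60mm units) from current tool pose to world p
    from scipy.spatial.transform import Rotation as R
    o=monitor.get_obs(); q=o["eef_rot"]; M=R.from_quat([q[1],q[2],q[3],q[0]]).as_matrix()
    y=M[:,1]; cur=np.degrees(np.arctan2(y[1],y[0]))
    s=M.T@(np.array(p)-o["eef_pos"])/.06
    t=None
    if yaw is not None: # desired world direction (deg) of jaw axis, mod 180; tool z is down -> world +yaw = -tool z turn
        d=(yaw-cur+90)%180-90; t=(-d/8, -(d-np.sign(d)*180)/8)
    print("shift",s.round(3),"jaw dir now",cur.round(1),"rz opts",t,"q6",o["q"][5].round(2)); return s
E
python3 - <<'E'
from h import *
im=cv2.imread("pics/top0.png")
m=blob(orange(im)); v,u=np.nonzero(m); print(m.sum(),u.mean(),v.mean())
r,b=rect("top",m,.09); print(r,b.round(0).tolist())
viewer.camera("top")
s=spotter.outline_of("top","strip_center")[0]; r,b=rect("top",s["region"],.042); print("strip",s["score"],r,b.round(0).tolist())
toolmove([.445,.235,.25],90)
E
```

```text
110 165.75454545454545 229.3272727272727
((445.5671691894531, 237.92820739746094), (19.05782699584961, 47.98198318481445), 4.516209602355957) [[434.0, 261.0], [438.0, 213.0], [457.0, 215.0], [453.0, 263.0]]
strip 0.96 ((543.183349609375, -44.09485626220703), (30.59844970703125, 241.27749633789062), 16.307680130004883) [[495.0, 67.0], [562.0, -164.0], [592.0, -156.0], [524.0, 76.0]]
shift [  8.363 -10.221  -0.179] jaw dir now -66.5 rz opts (np.float64(2.9350826264940792), np.float64(-19.56491737350592)) q6 -0.21
```

Emit:
{"fn": "move_arm", "kwargs": {
  "motion": [
    [[8.4, -10.2, -0.2], [0, 0, -8.9], 100],
    [[8.4, -10.2, -0.2], [0, 0, -8.9], 100],
    [[8.4, -10.2, -0.2], [0, 0, -8.9], 100],
    [[8.4, -10.2, -0.2], [0, 0, -8.9], 100],
    [[8.4, -10.2, -0.2], [0, 0, -8.9], 100],
    [[8.4, -10.2, -0.2], [0, 0, -8.9], 100],
    [[8.4, -10.2, -0.2], [0, 0, -8.9], 100],
    [[8.4, -10.2, -0.2], [0, 0, -8.9], 100],
    [[8.4, -10.2, -0.2], [0, 0, -8.9], 100],
    [[8.4, -10.2, -0.2], [0, 0, -8.9], 100]
  ]
}}

```text
time_s: 2.55
eef_pos: [0.4017, 0.0755, 0.2494]
eef_rot: [0.001, 0.678, 0.735, 0.001]
wrist_force: [1.0, -0.7, 0.3]
opening: 0.997
```

```bash
python3 -c "
from h import *
toolmove([.445,.238,.25],4.5)"
```

```text
shift [ 2.641  0.941 -0.01 ] jaw dir now 4.7 rz opts (np.float64(0.023381604442803905), np.float64(-22.476618395557196)) q6 -0.19
```

Emit:
{"fn": "move_arm", "kwargs": {
  "motion": [
    [[2.64, 0.94, 0], [0, 0, 0], 100],
    [[2.64, 0.94, 0], [0, 0, 0], 100],
    [[2.64, 0.94, 0], [0, 0, 0], 100],
    [[2.64, 0.94, 0], [0, 0, 0], 100]
  ]
}}

```text
time_s: 3.05
eef_pos: [0.4446, 0.2383, 0.2486]
eef_rot: [-0.0, 0.676, 0.737, 0.0]
wrist_force: [0.6, -0.2, -0.6]
opening: 1.002
```

```bash
python3 - <<'E'
from h import *
o=monitor.get_obs(); print(o["eef_pos"],o["opening"])
im=viewer.camera("wrist"); cv2.imwrite("pics/w1.png",im); print([np.round(x,3).tolist() for x in cal("wrist")])
m=blob(orange(im)); v,u=np.nonzero(m); print(m.sum(),u.min(),u.max(),v.min(),v.max())
r,b=rect("wrist",m,.09); print(r,b.round(0).tolist())
toolmove([.445,.238,.25],4.5)
E
```

```text
[0.44456877 0.23830125 0.2485652 ] 1.0024920882077935
[303.062, 251.77, 197.573, [[0.996, 0.083, 0.023, 0.438], [0.086, -0.961, -0.262, 0.304], [0.0, 0.263, -0.965, 0.383], [0.0, 0.0, 0.0, 1.0]]]
5 250 253 202 205
((445.3639221191406, 218.18011474609375), (4.371107578277588, 0.7267639636993408), 51.10514450073242) [[444.0, 217.0], [444.0, 216.0], [447.0, 220.0], [446.0, 220.0]]
shift [ 0.02   0.014 -0.027] jaw dir now 4.8 rz opts (np.float64(0.04202916639028409), np.float64(-22.457970833609714)) q6 0.17
```

View pics/w1.png

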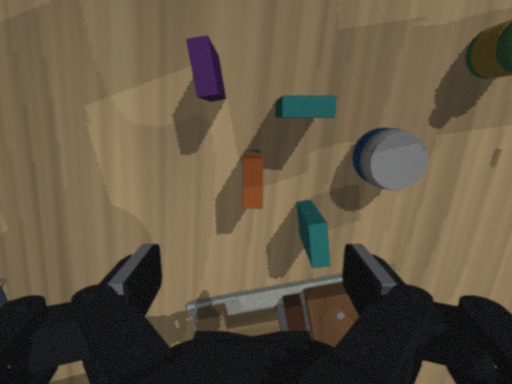

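The orange spacer shows at (253,183), lit on top with its darker side above. The turquoise block at (313,235) and the tin are off to the side, clear of the jaws. Now I segment it more loosely.

```bash
python3 - <<'E'
from h import *
im=cv2.imread("pics/w1.png"); h=cv2.cvtColor(im,cv2.COLOR_BGR2HSV)
for v in (158,162,166,180,195,206): print(v,h[v,253],h[v,240],h[v,266])
m0=cv2.inRange(h,(4,150,60),(14,255,255))
m0[:140]=0;m0[225:]=0;m0[:,:225]=0;m0[:,280:]=0
m=blob(m0); v,u=np.nonzero(m); print(m.sum(),u.min(),u.max(),v.min(),v.max())
top=m.copy(); vals=h[...,2][m]; print([ (r,int(np.median(h[r,247:260,2]))) for r in range(150,212,2)])
for lo in (150,180,184):
    mm=m.copy(); mm[:lo]=0; 
    r,b=rect("wrist",mm,.09); print(lo,r,b.round(0).tolist())
E
```

```text
158 [ 11 167  99] [18 89 89] [18 94 76]
162 [ 12 187 116] [19 95 94] [20 93 71]
166 [ 10 177 118] [16 88 99] [18 93 77]
180 [ 10 182 116] [20 86 98] [ 18  89 126]
195 [ 10 188 130] [18 89 97] [ 18  91 143]
206 [ 11 185 134] [20 90 94] [ 18  90 144]
1019 243 262 154 207
[(150, 55), (152, 68), (154, 86), (156, 92), (158, 97), (160, 115), (162, 116), (164, 117), (166, 117), (168, 117), (170, 116), (172, 117), (174, 116), (176, 117), (178, 116), (180, 116), (182, 116), (184, 117), (186, 122), (188, 131), (190, 131), (192, 132), (194, 132), (196, 132), (198, 131), (200, 131), (202, 131), (204, 131), (206, 132), (208, 123), (210, 138)]
150 ((444.5926818847656, 240.96714782714844), (18.650842666625977, 53.5614013671875), 4.496280193328857) [[433.0, 267.0], [437.0, 214.0], [456.0, 215.0], [452.0, 268.0]]
180 ((445.27117919921875, 228.20867919921875), (18.214942932128906, 27.879491806030273), 4.930150508880615) [[435.0, 241.0], [437.0, 214.0], [456.0, 215.0], [453.0, 243.0]]
184 ((445.4450378417969, 226.1932373046875), (18.214942932128906, 23.833646774291992), 4.930150508880615) [[435.0, 237.0], [437.0, 214.0], [456.0, 215.0], [453.0, 239.0]]
```

Emit:
{"fn": "move_arm", "kwargs": {
  "motion": [
    [[0, 0, 0.8], [0, 0, 0], 60],
    [[0, 0, 1.6], [0, 0, 0], 60],
    [[0, 0, 2.3], [0, 0, 0], 60],
    [[0, 0, 2.8], [0, 0, 0], 60],
    [[0, 0, 3.15], [0, 0, 0], 60],
    [[0, 0, 3.15], [0, 0, 0], 60],
    [[0, 0, 3.15], [0, 0, 0], 0],
    [[0, 0, 3.15], [0, 0, 0], 0],
    [[0, 0, 3.15], [0, 0, 0], 0],
    [[0, 0, 3.15], [0, 0, 0], 0]
  ]
}}

```text
time_s: 4.35
eef_pos: [0.4458, 0.2359, 0.0612]
eef_rot: [0.001, 0.678, 0.735, 0.001]
wrist_force: [-0.6, -2.4, 6.8]
opening: 0.226
```

```bash
python3 - <<'E'
from h import *
o=monitor.get_obs(); print(o["eef_pos"],o["opening"],o["wrist_force"])
im=viewer.camera("top"); cv2.imwrite("pics/t2.png",im)
E
```

```text
[0.44578618 0.23586962 0.06119263] 0.22645948652115586 [-0.63288055 -2.44319105  6.84513125]
```

Gripped: the opening is 19 mm, as expected for a 20 mm block. I lift, then hover beside the bay for a close look.

Emit:
{"fn": "move_arm", "kwargs": {
  "motion": [
    [[0, 0, -0.6], [0, 0, 0], 0],
    [[0, 0, -1.4], [0, 0, 0], 0],
    [[0, 0, -2.3], [0, 0, 0], 0],
    [[0, 0, -3.15], [0, 0, 0], 0],
    [[0, 0, -3.15], [0, 0, 0], 0]
  ]
}}

```text
time_s: 5.03
eef_pos: [0.4471, 0.2367, 0.2541]
eef_rot: [0.003, 0.677, 0.736, 0.004]
wrist_force: [0.1, 0.4, -0.7]
opening: 0.23
```

```bash
python3 -c "
from h import *
toolmove([.507,-.100,.25],16.3)"
```

```text
shift [-5.675  0.533  0.063] jaw dir now 4.7 rz opts (np.float64(-1.4497431898051687), np.float64(21.05025681019483)) q6 0.17
```

Emit:
{"fn": "move_arm", "kwargs": {
  "motion": [
    [[-0.6, 0.05, 0], [0, 0, -0.2], 0],
    [[-1.5, 0.15, 0], [0, 0, -0.4], 0],
    [[-2.4, 0.23, 0], [0, 0, -0.7], 0],
    [[-3.3, 0.32, 0], [0, 0, -1.0], 0],
    [[-4.2, 0.4, 0], [0, 0, -1.2], 0],
    [[-5.1, 0.48, 0], [0, 0, -1.45], 0],
    [[-5.68, 0.53, 0.05], [0, 0, -1.45], 0],
    [[-5.68, 0.53, 0.05], [0, 0, -1.45], 0],
    [[-5.68, 0.53, 0.05], [0, 0, -1.45], 0]
  ]
}}

```text
time_s: 6.15
eef_pos: [0.5034, -0.1005, 0.2448]
eef_rot: [-0.001, 0.6, 0.8, 0.0]
wrist_force: [0.6, 0.1, -0.6]
opening: 0.228
```

```bash
python3 - <<'E'
from h import *
o=monitor.get_obs(); print(o["eef_pos"],o["opening"])
im=viewer.camera("wrist"); cv2.imwrite("pics/w3.png",im); E=cal("wrist")[3]; print(E.round(4).tolist())
np.save("w3E.npy",E)
for t in ("stop_short_face","strip_center","panel_edge"):
    for d in spotter.search_frame("wrist",t)[:2]:
        c=np.array(d["centre"])*[512,384]; print(t,round(d["score"],2),c.round(1),ray("wrist",*c,.042).round(4))
cv2.imwrite("pics/w3b.png",cv2.resize(im,None,fx=1.5,fy=1.5,interpolation=2))
E
```

```text
[ 0.50344858 -0.10053211  0.24483607] 0.22763049201096067
[[0.9592, 0.2727, 0.0741, 0.4848], [0.2826, -0.9258, -0.251, -0.0357], [0.0001, 0.2617, -0.9651, 0.3802], [0.0, 0.0, 0.0, 1.0]]
stop_short_face 0.69 [240.9 142.4] [ 0.4817 -0.0666  0.042 ]
stop_short_face 0.54 [363.1 121.5] [ 0.6025 -0.0076  0.042 ]
panel_edge 0.61 [365.  124.1] [ 0.606  -0.0097  0.042 ]
```

View pics/w3b.png

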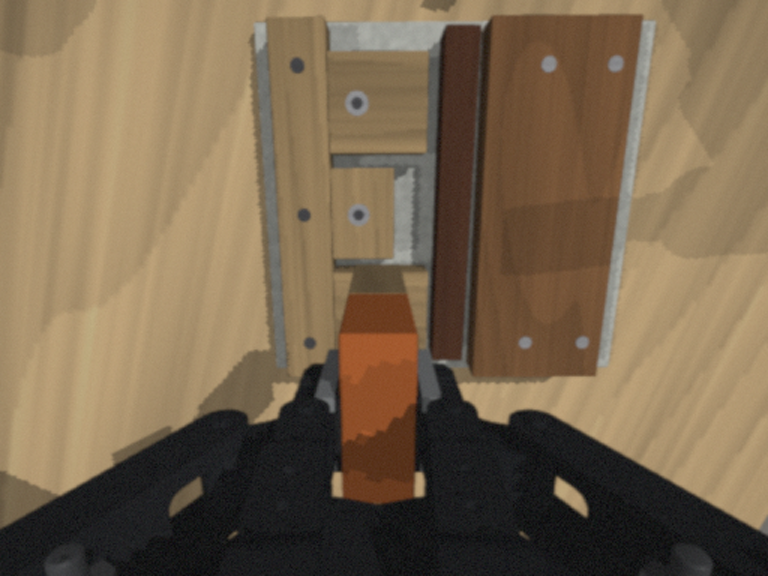

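The short stop's face is at display x≈393 (rows 168–258), the strip's left edge at x≈438, and the gap between them is clear. The spacer hangs upright in the jaws. Now I take sub-pixel edge profiles.

```bash
python3 - <<'E'
from h import *
im=cv2.imread("pics/w3.png")
for r in (120,140,160): print(r,[(c,)+tuple(int(x) for x in im[r-2:r+3,c].mean(0)) for c in list(range(256,270))+list(range(280,326,1))])
a=im[95:245,200:340]; cv2.imwrite("pics/w3c.png",cv2.resize(a,None,fx=4,fy=4,interpolation=2))
E
```

```text
120 [(256, 88, 122, 144), (257, 86, 118, 140), (258, 84, 116, 139), (259, 84, 117, 139), (260, 87, 120, 140), (261, 90, 120, 141), (262, 99, 120, 132), (263, 112, 122, 126), (264, 126, 132, 131), (265, 135, 140, 140), (266, 141, 147, 146), (267, 142, 148, 147), (268, 142, 147, 146), (269, 139, 144, 143), (280, 105, 110, 109), (281, 108, 113, 113), (282, 108, 113, 112), (283, 107, 112, 111), (284, 106, 111, 109), (285, 106, 110, 109), (286, 104, 108, 107), (287, 104, 109, 107), (288, 100, 104, 104), (289, 79, 84, 85), (290, 49, 53, 59), (291, 28, 32, 42), (292, 21, 29, 43), (293, 32, 42, 60), (294, 32, 44, 66), (295, 33, 45, 68), (296, 31, 44, 68), (297, 34, 44, 68), (298, 35, 47, 69), (299, 35, 46, 69), (300, 33, 44, 69), (301, 35, 47, 71), (302, 34, 46, 70), (303, 36, 48, 72), (304, 37, 49, 72), (305, 34, 45, 71), (306, 35, 46, 70), (307, 35, 47, 71), (308, 32, 45, 72), (309, 36, 49, 75), (310, 37, 50, 74), (311, 37, 48, 73), (312, 36, 47, 74), (313, 39, 50, 73), (314, 54, 62, 78), (315, 72, 77, 83), (316, 66, 71, 75), (317, 45, 51, 57), (318, 27, 37, 47), (319, 28, 37, 49), (320, 2
[... 1827 characters left out ...]
5, 39, 46), (290, 22, 29, 41), (291, 27, 36, 53), (292, 30, 40, 63), (293, 34, 44, 68), (294, 34, 45, 67), (295, 34, 45, 68), (296, 34, 45, 68), (297, 35, 45, 67), (298, 31, 44, 66), (299, 33, 46, 68), (300, 32, 44, 68), (301, 35, 47, 70), (302, 34, 47, 71), (303, 36, 48, 71), (304, 39, 49, 73), (305, 35, 48, 72), (306, 38, 49, 75), (307, 38, 51, 75), (308, 38, 51, 76), (309, 36, 49, 73), (310, 38, 51, 76), (311, 41, 53, 74), (312, 60, 66, 76), (313, 73, 78, 81), (314, 60, 65, 69), (315, 40, 48, 56), (316, 29, 39, 50), (317, 26, 37, 50), (318, 29, 40, 55), (319, 34, 49, 67), (320, 43, 65, 90), (321, 48, 73, 101), (322, 50, 74, 104), (323, 50, 75, 104), (324, 48, 74, 103), (325, 52, 76, 106)]
```

View pics/w3c.png

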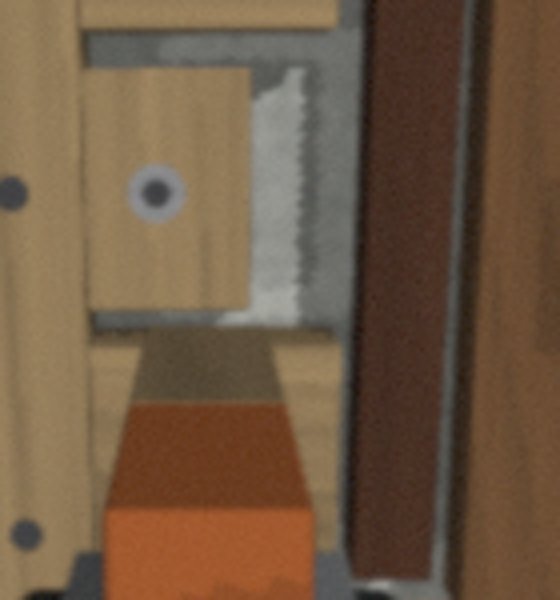

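```bash
python3 - <<'E'
from h import *
W=lambda u,v,z: ray("wrist",u+.5,v+.5,z)
def line(pts,z):
    P=np.array([W(u,v,z)[:2] for u,v in pts]); d=P[0]-P[-1]; return P.mean(0), np.degrees(np.arctan2(-d[0],d[1])),P
L={"stop":([(262.2,120),(262.2,140),(262.2,160)],.042),"stripbot":([(289.4,120),(288.6,140),(287.9,160)],.012),"striptop":([(292.4,120),(291.7,140),(290.7,160)],.042),
"stripR":([(313.7,120),(312.7,140),(311.7,160)],.042),"panel":([(321.2,120),(320.3,140),(319.4,160)],.042),"raillong":([(443/1.5,27/1.5),(432/1.5,358/1.5)],.027),
"panellong":([(489/1.5,20/1.5),(470/1.5,374/1.5)],.042),"rail front":([(327/1.5,20/1.5),(334/1.5,330/1.5)],.042),"panel right":([(642/1.5,20/1.5),(597/1.5,373/1.5)],.042)}
ux=None
for k,(p,z) in L.items():
    c,a,P=line(p,z); print(k,c.round(4),a.round(2))
y0=W(0,0,0)
a=np.radians(16.5); ex=np.array([np.cos(a),np.sin(a)]); ey=np.array([-ex[1],ex[0]])
for k,(p,z) in L.items(): c,_,P=line(p,z); print(k,"x",(P@ex).round(4),"y",(P@ey).round(4))
for n,(u,v) in dict(stoptop=(240,112),stopbot=(240,172.5)).items(): print(n, W(u,v,.042)[:2]@ey)
o=monitor.get_obs();print("tcp",o["eef_pos"][:2]@ex,o["eef_pos"][:2]@ey,o["eef_pos"][2])
# held spacer: foot and top edges guess
from scipy.spatial.transform import Rotation as R
for zz in (.244-.061,.244-.061+.09):
  for dx in (-.01,.01):
    for dy in (.025,): 
      p=o["eef_pos"][:2]+dx*ex+dy*ey; print("spacer proj",zz,dx,proj("wrist",[*p,zz]))
E
```

```text
stop [ 0.5046 -0.0582] 17.01
stripbot [ 0.5367 -0.0513] 16.14
striptop [ 0.5356 -0.049 ] 16.0
stripR [ 0.5579 -0.0425] 16.61
panel [ 0.566  -0.0401] 17.28
raillong [ 0.537 -0.048] 16.52
panellong [ 0.5657 -0.0435] 16.72
rail front [ 0.4565 -0.0561] 16.27
panel right [ 0.6636 -0.0141] 17.03
stop x [0.4671 0.4672 0.4674] y [-0.1775 -0.1989 -0.221 ]
stripbot x [0.5002 0.5    0.4999] y [-0.1781 -0.2013 -0.2254]
striptop x [0.4998 0.4998 0.4994] y [-0.1775 -0.1989 -0.221 ]
stripR x [0.5229 0.5229 0.5229] y [-0.1776 -0.1989 -0.221 ]
panel x [0.531  0.5313 0.5316] y [-0.1776 -0.1989 -0.221 ]
raillong x [0.5012 0.5013] y [-0.0748 -0.3224]
panellong x [0.5296 0.5306] y [-0.0748 -0.33  ]
rail front x [0.4222 0.4213] y [-0.0747 -0.2921]
panel right x [0.6311 0.6334] y [-0.0748 -0.3292]
stoptop -0.16916790610584923
stopbot -0.23518084839034784
tcp 0.45481645417298233 -0.2391190673820775 0.24573091226043078
spacer proj 0.183 -0.01 [236.39644718 180.86728231]
spacer proj 0.183 0.01 [266.42038055 180.84413551]
spacer proj 0.273 -0.01 [225.01978452 230.54997621]
spacer proj 0.273 0.01 [277.70702007 230.50262583]
```

```bash
python3 - <<'E'
from h import *
a=np.radians(16.5); ex=np.array([np.cos(a),np.sin(a)]); ey=np.array([-ex[1],ex[0]])
p=.4835*ex-.205*ey; print(p); toolmove([*p,.125],16.8)
E
```

```text
[ 0.52181249 -0.05923663]
shift [0.569 0.477 2.012] jaw dir now 16.4 rz opts (np.float64(-0.05315165783494891), np.float64(22.44684834216505)) q6 -0.71
```

Emit:
{"fn": "move_arm", "kwargs": {
  "motion": [
    [[0.3, 0.25, 0.0], [0, 0, -0.05], 0],
    [[0.57, 0.48, 0.3], [0, 0, -0.05], 0],
    [[0.57, 0.48, 0.9], [0, 0, -0.05], 0],
    [[0.57, 0.48, 1.6], [0, 0, -0.05], 0],
    [[0.57, 0.48, 2.0], [0, 0, -0.05], 0],
    [[0.57, 0.48, 2.0], [0, 0, -0.05], 0],
    [[0.57, 0.48, 2.0], [0, 0, -0.05], 0]
  ]
}}

```text
time_s: 7.22
eef_pos: [0.523, -0.0602, 0.127]
eef_rot: [0.001, 0.597, 0.802, 0.0]
wrist_force: [-0.5, -0.6, -0.5]
opening: 0.228
```

```bash
python3 - <<'E'
from h import *
a=np.radians(16.5); ex=np.array([np.cos(a),np.sin(a)]); ey=np.array([-ex[1],ex[0]])
p=.4835*ex-.205*ey; toolmove([*p,.0745],16.8); o=monitor.get_obs(); print(o["eef_pos"],o["wrist_force"],o["opening"])
im=viewer.camera("wrist"); cv2.imwrite("pics/w4.png",im)
cv2.imwrite("pics/w4c.png",cv2.resize(im[60:260,160:360],None,fx=3,fy=3,interpolation=2))
for x in (.4672,.4998): print(proj("wrist",[*(x*ex-.18*ey),.042]))
E
```

```text
shift [ 0.022 -0.015  0.875] jaw dir now 16.7 rz opts (np.float64(-0.009859530917823989), np.float64(22.490140469082178)) q6 -0.63
[ 0.52297738 -0.06019645  0.12702444] [-0.53222159 -0.60046064 -0.54402055] 0.2284763489964624
[227.7718994  172.05596213]
[272.02520287 172.26093923]
```

View pics/w4c.png

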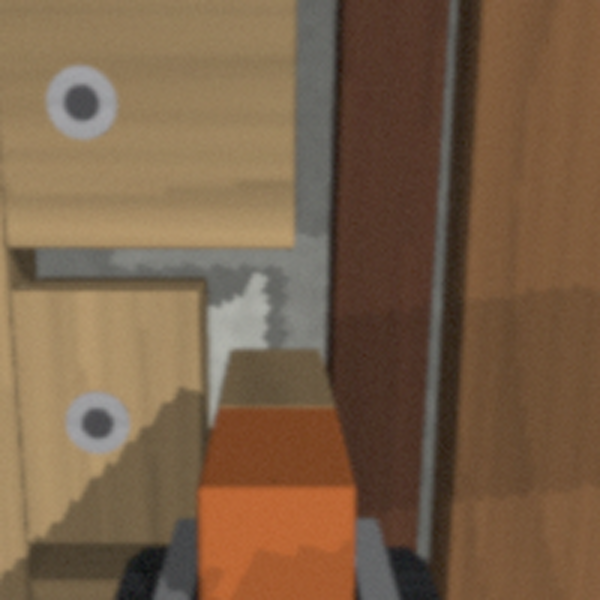

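Foot is at crop x 230–318, inside the gap 204–334, clear of both neighbouring stops. I descend slowly.

Emit:
{"fn": "move_arm", "kwargs": {
  "motion": [
    [[0, -0.02, 0.2], [0, 0, 0], 0],
    [[0, -0.02, 0.4], [0, 0, 0], 0],
    [[0, -0.02, 0.6], [0, 0, 0], 0],
    [[0, -0.02, 0.75], [0, 0, 0], 0],
    [[0, -0.02, 0.84], [0, 0, 0], 0],
    [[0, -0.02, 0.87], [0, 0, 0], 0],
    [[0, -0.02, 0.87], [0, 0, 0], 0]
  ]
}}

```text
time_s: 8.15
eef_pos: [0.5212, -0.0608, 0.0737]
eef_rot: [0.0, 0.597, 0.802, 0.0]
wrist_force: [0.4, -0.1, -0.2]
opening: 0.224
```

```bash
python3 - <<'E'
from h import *
a=np.radians(16.5); ex=np.array([np.cos(a),np.sin(a)]); ey=np.array([-ex[1],ex[0]])
o=monitor.get_obs(); print(o["time_s"],o["eef_pos"],o["eef_pos"][:2]@ex,o["wrist_force"],o["opening"])
toolmove([*(.497*ex-.205*ey),.0745],16.8)
E
```

```text
8.15 [ 0.5212171  -0.06075886  0.07372594] 0.48249679218861113 [ 0.40192217 -0.05039168 -0.23687739] 0.22443260767574869
shift [ 0.021  0.242 -0.013] jaw dir now 16.7 rz opts (np.float64(-0.014933298277517437), np.float64(22.48506670172248)) q6 -0.63
```

Emit:
{"fn": "move_arm", "kwargs": {
  "motion": [
    [[0, 0.04, 0], [0, 0, 0], 0],
    [[0, 0.08, 0], [0, 0, 0], 0],
    [[0, 0.12, 0], [0, 0, 0], 0],
    [[0, 0.16, 0], [0, 0, 0], 0],
    [[0, 0.19, 0], [0, 0, 0], 0],
    [[0, 0.21, 0], [0, 0, 0], 0],
    [[0, 0.21, 0], [0, 0, 0], 0]
  ]
}}

```text
time_s: 9.02
eef_pos: [0.5332, -0.057, 0.0735]
eef_rot: [0.0, 0.597, 0.802, 0.0]
wrist_force: [-0.7, 0.1, -0.9]
opening: 0.229
```

Emit:
{"fn": "move_arm", "kwargs": {
  "motion": [
    [[0, 0.01, 0], [0, 0, 0], 0],
    [[0, 0.02, 0], [0, 0, 0], 0],
    [[0, 0.03, 0], [0, 0, 0], 0],
    [[0, 0.03, 0], [0, 0, 0], 0]
  ]
}}

```text
time_s: 9.52
eef_pos: [0.534, -0.0566, 0.0734]
eef_rot: [-0.001, 0.597, 0.802, -0.001]
wrist_force: [-5.5, -1.1, 2.2]
opening: 0.226
```

Emit:
{"fn": "move_arm", "kwargs": {
  "motion": [
    [[0, 0.01, 0], [0, 0, 0], 0],
    [[0, 0.02, 0], [0, 0, 0], 0],
    [[0, 0.02, 0], [0, 0, 0], 0]
  ]
}}

```text
time_s: 9.9
eef_pos: [0.5342, -0.0565, 0.0733]
eef_rot: [-0.002, 0.597, 0.802, -0.001]
wrist_force: [-8.7, -2.9, 5.9]
opening: 0.225
```

```bash
python3 - <<'E'
from h import *
a=np.radians(16.5); ex=np.array([np.cos(a),np.sin(a)]); ey=np.array([-ex[1],ex[0]])
o=monitor.get_obs(); print(o["eef_pos"][:2]@ex,o["wrist_force"],o["torque"],o["opening"])
im=viewer.camera("wrist"); 
cv2.imwrite("pics/w5c.png",cv2.resize(im[0:260,200:400],None,fx=2.3,fy=2.3,interpolation=2))
im=viewer.camera("top"); cv2.imwrite("pics/t5c.png",cv2.resize(im[130:260,200:330],None,fx=4.5,fy=4.5,interpolation=2))
E
```

```text
0.49614275097772365 [-8.65599028 -2.90492022  5.93572372] [-0.57936911  1.72693262 -0.08536718] 0.22547406684537966
```

View pics/w5c.png

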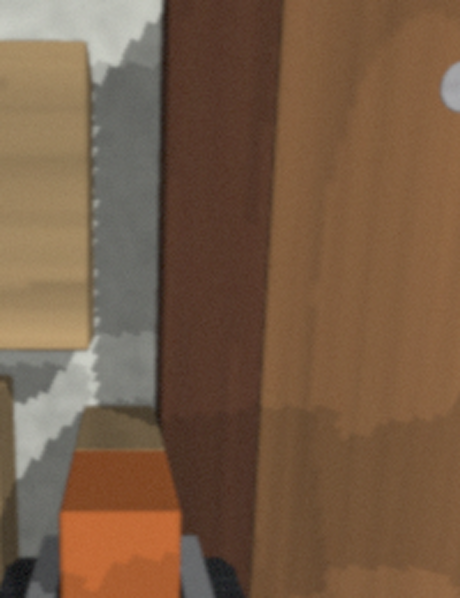

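View pics/t5c.png

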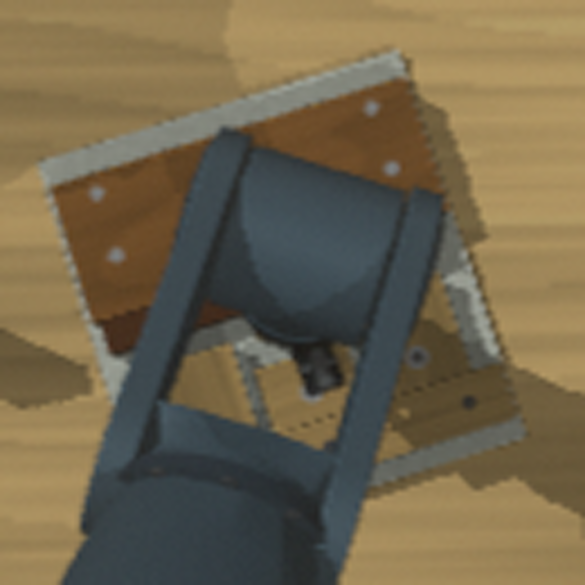

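The strip's seam with the panel has closed along the visible length. I build the push up gradually.

Emit:
{"fn": "move_arm", "kwargs": {
  "motion": [
    [[0, 0.02, 0], [0, 0, 0], 0],
    [[0, 0.03, 0], [0, 0, 0], 0],
    [[0, 0.04, 0], [0, 0, 0], 0],
    [[0, 0.04, 0], [0, 0, 0], 0]
  ]
}}

```text
time_s: 10.5
eef_pos: [0.5345, -0.0564, 0.0733]
eef_rot: [-0.003, 0.597, 0.802, -0.003]
wrist_force: [-17.5, -6.1, 13.7]
opening: 0.224
```

Emit:
{"fn": "move_arm", "kwargs": {
  "motion": [
    [[0, 0.0, -0.01], [0, 0, 0], 0],
    [[0, 0.01, -0.02], [0, 0, 0], 0],
    [[0, 0.02, -0.02], [0, 0, 0], 0],
    [[0, 0.02, -0.02], [0, 0, 0], 0]
  ]
}}

```text
time_s: 11.0
eef_pos: [0.5346, -0.0563, 0.0734]
eef_rot: [-0.004, 0.597, 0.802, -0.004]
wrist_force: [-17.2, -8.1, 7.5]
opening: 0.229
```

Emit:
{"fn": "move_arm", "kwargs": {
  "motion": [
    [[0, 0.01, -0.01], [0, 0, 0], 0],
    [[0, 0.02, -0.01], [0, 0, 0], 0],
    [[0, 0.03, -0.02], [0, 0, 0], 0],
    [[0, 0.03, -0.02], [0, 0, 0], 0],
    [[0, 0.03, -0.02], [0, 0, 0], 0]
  ]
}}

```text
time_s: 11.62
eef_pos: [0.5348, -0.0562, 0.0735]
eef_rot: [-0.005, 0.597, 0.802, -0.005]
wrist_force: [-19.8, -11.7, 3.1]
opening: 0.223
```

```bash
python3 - <<'E'
from h import *
a=np.radians(16.5); ex=np.array([np.cos(a),np.sin(a)]); ey=np.array([-ex[1],ex[0]])
im=viewer.camera("wrist"); cv2.imwrite("pics/w6.png",im)
s=viewer.camera("scene"); cv2.imwrite("pics/s6c.png",cv2.resize(s[130:250,170:310],None,fx=4,fy=4,interpolation=2))
o=monitor.get_obs(); F=o["wrist_force"];print(o["time_s"],o["eef_pos"],o["eef_pos"][:2]@ex,F,F[:2]@ex,o["opening"])
E
```

```text
11.725 [ 0.5348365  -0.05623305  0.07353078] 0.4968407449467639 [-18.92913174 -11.56189263   2.22905709] -21.43337999428474 0.22928884121439502
```

View pics/s6c.png

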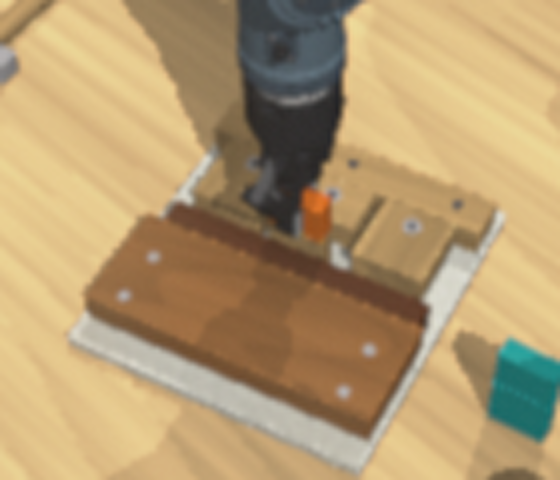

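View pics/w6.png

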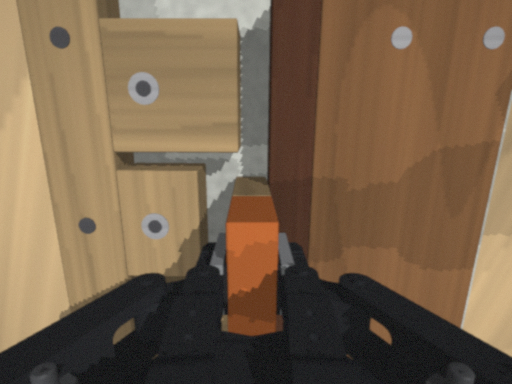

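Emit:
{"fn": "move_arm", "kwargs": {
  "motion": [
    [[0, 0.01, 0], [0, 0, 0], 0],
    [[0, 0.02, 0], [0, 0, 0], 0],
    [[0, 0.02, 0], [0, 0, 0], 0],
    [[0, 0.02, 0], [0, 0, 0], 0],
    [[0, 0.02, 0], [0, 0, 0], 0]
  ]
}}

```text
time_s: 12.35
eef_pos: [0.535, -0.0562, 0.0735]
eef_rot: [-0.006, 0.597, 0.802, -0.006]
wrist_force: [-24.0, -12.0, 7.4]
opening: 0.224
```

```bash
python3 - <<'E'
from h import *
o=monitor.get_obs(); print(o["time_s"],o["eef_pos"],o["wrist_force"],o["torque"],o["opening"])
F=o["wrist_force"]; f=np.hypot(F[0],F[1]); print(f)
if 18<f<38 and abs(F[2])<12: print(workorder.hand_in())
E
```

```text
12.35 [ 0.53497501 -0.05615088  0.07350435] [-24.00116537 -12.02490783   7.40040851] [-2.52293168  4.66496065 -0.14202207] 0.22433624003155656
26.845006003322865
the job is handed in; nothing more can be done
None
```

The job is handed in at 12.35 s. The orange-topped spacer stands in the bay in front of the short (middle) stop. It is still gripped and pressing the strip against the panel.

**Last checks**
- **Force:** the horizontal push was about 27 N and the vertical force about 7 N.
- **Grip:** the opening read 0.224, about 19 mm, as expected for the 20 mm spacer.
- **Depth:** TCP height was 73.5 mm, which puts the spacer's foot at or close to the jig's base.
- **Flushness:** the last wrist and scene pictures show the strip's seam closed along its visible length. The part directly behind the gripper was hidden in the wrist view.
- **Other objects:** the arm passed well above the tin and glue bottle and never went near the hammer. I did not measure their positions again at the end.

**Small disagreements**
- While pressing, the tool tilted by about 1° or a little less.
- The force had a sideways part of about 5 N along the strip.
- The vertical force rose to about 14 N during the press. I raised the commanded height slightly to relieve it.

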